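# Load the wire stand and hold its guide mast up at the second stop

## Robot

A 6-joint arm with a two-finger parallel gripper is mounted at the origin on the work surface. World frame = base frame: x ahead of the robot, y to its left, z up, the work surface at z = 0. Lengths are in m, angles in rad, forces in N, time in s.
With the tool pointing down it reaches from about 0.4 to 0.925 m from the base axis. Payload 3.4 kg.
Tool frame: the origin (TCP) lies midway between the tips of the shut fingers; the grasp point (between the pads) lies 19 mm behind it; z points along the fingers, y is the line along which they close (so a half turn about z gives the same grasp; the last joint's range is limited). The gripper opens to 85 mm and grips with 20 to 120 N. Pads are 22 mm wide; open, the fingers measure 114 mm over their backs; the gripper's body (76 mm by 85 mm) begins 54 mm behind the grasp point. The pads swing forward as they close: fully open they stand 13 mm farther back than shut.
Start: joints at [1.163, 0.307, 1.506, -0, 1.328, -0.073], TCP at [0.188, 0.543, 0.231] pointing down, gripper open.
Joint ranges: [-3.12, 3.12], [-1.05, 2.28], [0.14, 2.33], [-1.42, 4.57], [0.1, 2.73], [-2.68, 2.68]. Speed limits (rad/s): [2.57, 2.57, 3.14, 3.14, 3.14, 3.14].

## Interface

Orientations are given as a unit quaternion [x, y, z, w].
In Python, from cell import * gives the robot as it stands. The module is installed in compiled form; this text tells all that it offers.
- The arm moves only by the tool step_arm, never from a script. Its argument "plan" is a list of rows, each a list of 2 entries, a list of its own where there are three numbers: the shift along the world's x, y, z in mm, then the turn, a rotation vector about the world's x, y, z in rad. In form: [[[tx, ty, tz], [rx, ry, rz]], ...]. A call has 1 to 20 rows; each row is the pose to reach, as a shift and turn from the pose commanded when the call began; what a row does not reach only later rows make up. A row lasts 1/10 s, in which the tool goes at most 50 mm and 8.59 degrees, less where a joint would pass 70% of its speed; a pose out of reach is approached as far as the arm can. A call with a gripper value outside its range is refused whole. "claw" is the finger opening in mm, from 0 to 85.4, set as the call begins (left out, the last holds). The fingers move at their own pace and stop on an object; "grip_force" is the grip in N (left out, the last holds). Time passes only in rows, so rows that repeat a pose let the fingers close. It gives the time, the measured TCP pose, the force, the opening and the grip force at its end, in the units of the state.
- sense(): the state, without advancing time (a new reading comes with each control period).
- read_camera(name): name is "side" or "top" or "wrist"; returns a dict with "frame" (400x640x3 uint8, blue, green, red), "z_map" (400x640 float32, m along the optical axis (not along the pixel's ray), 0 where there is no reading), "fx", "fy", "cx", "cy" (pixels), "D" ([k1, k2, p1, p2, k3] as OpenCV has them; the pictures are not rectified), "R" (3x3) and "t" (3): a world point X has camera coordinates R X + t. Camera axes: x right, y down, z forward; pixel columns grow to the right and rows downward; lengths in m; the calibration is good to about 2 mm. A picture is of the moment at which its call begins.
- finish_job(): hands the job in; it is judged then, once.
The state is a dict: "time_s": time; "qpos": joint angles; "joint_velocities": joint speeds; "effort": joint torques, N m; "position": TCP position; "tcp_rot": TCP orientation; "ft_force": force on the tool from outside, world axes, zero at the start; "wrist_torque": the same for the moment, N m; "gripper_width": finger opening in m; "grip_force": force on a finger pad.
Only numpy, scipy, OpenCV 4.12 (cv2) and the standard library are available. Lean on these libraries where they do the work, as an engineer would, in place of code of your own. Each camera call takes 0.05 s, during which the arm holds its last target. There are 200 camera calls.

## Task

Take the small full wire spool from the bench, lower it (do not drop it) over the upright spindle of the dispensing stand until it sits fully down on the spindle's shoulder, and let go of it. Then take the head of the stand's telescopic guide mast so that you squeeze in its release button, and draw the mast straight up, past its first stop, right out to its second stop. Finish still holding the head there, mast fully drawn out, so that the wire can be threaded (nothing catches it at the second stop, let go, it slides back down); leave the other things on the bench where they are.

Things in the scene. Friction and masses are not known exactly. Their poses are not given: they have to be found in the camera images.
- spool_center (a point): the small wire spool, loose, standing on one flange on the bench: white flanges 62 mm across, wound nearly flush with copper-coloured wire, 52 mm tall, 0.13 to 0.33 kg, an 18 mm bore right through along its upright z axis. This point is its centre, on the bore axis, 26 mm above its underside. (The other reel, wide_reel, is 110 mm across and 34 mm tall)
- stand: the dispensing stand, fixed to the bench: a grey base plate 100 mm (its x) by 250 mm (its y), 12 mm thick, origin at the centre of its underside on the bench, z up. The spindle stands at x 0, y -70 mm and the guide mast at x 0, y +80 mm in its frame
- spindle_seat (a point): on the spindle's axis, on top of the shoulder (disc 48 mm across, its top 16 mm above the bench) on which the spool must rest. The spindle is a fixed upright steel pin 14 mm across; its top, tapered over the last 8 mm, is 60 mm above this point. A spool fully down has its centre 26 mm above this point
- mast_head (a point): centre of the black head on the guide mast; it rises with the mast, 160 mm above the bench slid in and 260 mm at the second stop. Axes as the stand's. Head 28 mm (x) by 30 mm (y) by 44 mm tall, nothing above its top; inner tube 13 mm across, fixed outer tube 18 mm across (collar 23 mm), its top 130 mm above the bench. Taken from above along x: 35 mm wide over the button, 30 mm squeezed
- button_face (a point): middle of the outer face of the grey release button in the head's +x face, level with the head's centre; 16 mm wide (y), 22 mm tall. It stands 7 mm proud of the head when out and 2 mm when squeezed in; the face opposite it (-x) is plain, for the other finger
- guide_eye (a point): centre of the wire guide eye, a steel ring 22 mm across on a thin arm from the head, 55 mm from the mast's axis towards the spindle (stand's -y), 10 mm above the head's centre
- mast (a joint): how far the mast is drawn up, m: 0 slid in (caught there), first stop at 0.050, second stop (hard end of travel) at 0.100. Moves only straight up and down. With the button out it is caught at 0, and catches again at the first stop; with the button held in it slides freely past the first stop (under 1 N of drag, 1.2 to 2.2 N of weight). Nothing catches it at the second stop
- button (a joint): how far the release button is squeezed in, m: 0 out, 0.005 fully in (the mast is free from about 0.004). It moves along the stand's -x; its spring pushes back with 4 N at first and 8 N fully in
- tape_measure: bystander: orange tape measure, 70 x 36 x 60 mm, stands near the spool; origin under its centre
- jar: bystander: closed jar with a plain white cap (no bore), 54 mm across, 60 mm tall, stands near the spool; origin under its centre
- logger: bystander: flat blue data logger, 135 x 85 x 26 mm, beyond the stand's -y end
- charger: bystander: flat black charger brick, 165 x 70 x 30 mm, on the robot's right
- probe: bystander: handheld temperature probe lying behind the stand, black handle 22 mm thick and thin steel rod, 250 mm long
- screwdriver: bystander: screwdriver lying behind the stand, 190 mm long
- wide_reel: bystander: wide flat wire reel, 110 mm across, 34 mm tall, beyond the stand's +y end
Things that resemble listed ones, but are neither listed nor needed, are in the scene too. Leave any blue look-alike of the part that bears spool_center alone.

How it is judged:
By the outcome, as a careful person would: the job done as asked, in the order asked, and still so for the second after the job is handed in, while the arm keeps its last pose, push and grip.
It also fails if it takes over 64 s, if anything falls off the work surface, if the arm or the gripper's body presses on something with over 40 N, if the wrist force passes 120 N, or if a joint passes its speed limit or range.

## Working session

There is one attempt and no reset: what is moved stays moved. The work goes in short steps, Python scripts to look and compute and a tool call to move; the robot and the scene stay as the last step left them, time stands still between calls to the robot, and variables do not carry over. Pictures are saved under pics/ and viewed, at most 10 in all, crops included, and the job is handed in when it is done.

Besides the shell and the picture viewer there is one more tool, called after ">>>" by a JSON object that holds its "api" and its "payload", one argument or row to a line. step_arm: Moves the arm, as the interface text tells. Its arguments: {"type":"object","properties":{"plan":{"type":"array","items":{"type":"array"}},"claw":{"type":"number"},"grip_force":{"type":"number"}},"required":["plan"]}

```bash
mkdir -p pics; cat > h.py <<'E'
from cell import *
import numpy as np, cv2
def grab(n,tag):
    c=read_camera(n); np.savez(f'{tag}.npz',**{k:np.array(v) for k,v in c.items()}); cv2.imwrite(f'pics/{tag}.png',c['frame']); return c
def load(tag): return np.load(tag+'.npz')
def K(c): return np.array([[c['fx'],0,c['cx']],[0,c['fy'],c['cy']],[0,0,1]],float)
def cloud(c):
    h,w=c['z_map'].shape
    uv=np.stack(np.meshgrid(np.arange(w),np.arange(h)),-1).reshape(-1,1,2).astype(np.float64)
    n=cv2.undistortPoints(uv,K(c),c['D']).reshape(h,w,2)
    z=c['z_map']; P=np.dstack([n*z[...,None],z])
    return (P-c['t'])@c['R']
def atz(c,u,v,z):
    n=cv2.undistortPoints(np.array([[[u,v]]],float),K(c),c['D']).ravel()
    d=c['R'].T@np.array([*n,1]); o=-c['R'].T@c['t']
    return o+d*(z-o[2])/d[2]
E
python3 - <<'E'
from h import *
a=grab('top','top1')['frame'];b=grab('side','side1')['frame'];s=sense();print(s)
E
```

```text
{'time_s': 0.1, 'qpos': array([ 1.16351434e+00,  3.07441721e-01,  1.50756276e+00,  6.17793999e-06,
        1.32839823e+00, -7.35285930e-02]), 'joint_velocities': array([-0.00185628, -0.00085466, -0.00357497, -0.00062103, -0.00081505,
        0.00161889]), 'effort': array([-2.65453918e-04, -4.58524883e+01, -2.52607566e+01, -1.74321021e-04,
        5.46550247e-03,  4.12808902e-06]), 'position': array([0.18814803, 0.54267031, 0.23049795]), 'tcp_rot': array([ 1.66103914e-01,  9.86107839e-01, -8.78286559e-04, -2.18395468e-04]), 'ft_force': array([-0.19114874,  0.12062331, -0.50440931]), 'wrist_torque': array([ 0.00857015, -0.00815626, -0.00997129]), 'grip_force': 0.0, 'gripper_width': 0.08532903205205568}
```

View pics/top1.png

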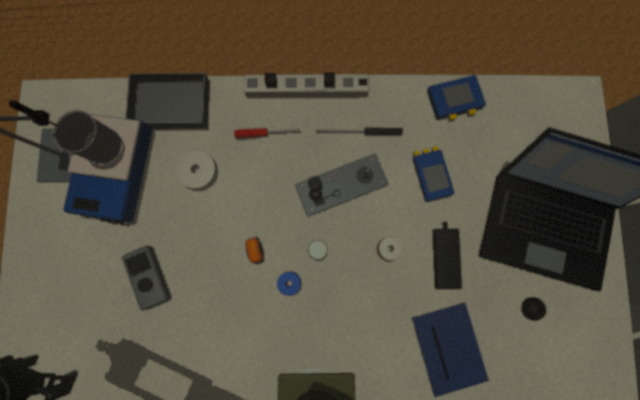

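View pics/side1.png

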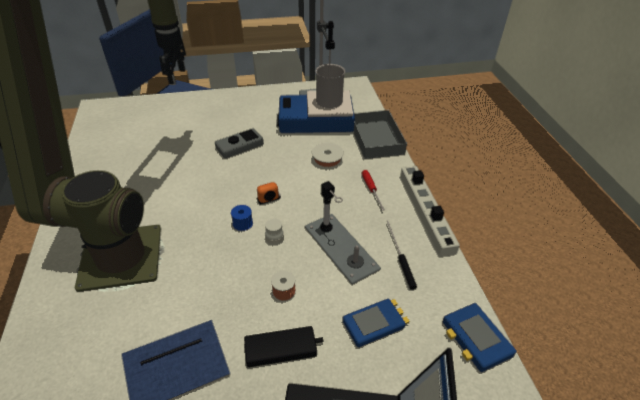

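The top view shows the spool at about (389,249), jar (318,250), blue look-alike (289,283), and the stand centred near (341,185) with its spindle at (365,174) and mast near (315,188). The side view agrees: spool (284,287), mast head (327,190), spindle (357,257).

```bash
python3 - <<'E'
from h import *
c=load('top1');P=cloud(c);s=load('side1');Q=cloud(s)
for n,u,v in [('table',350,300),('plate',345,190),('spool',381,249),('jar',318,250),('spindle',365,174),('head',316,184),('wide',197,160)]: print(n,P[v,u].round(3))
# fits
def pts(P,x0,x1,z0,z1,box):
    (u0,u1,v0,v1)=box;R=P[v0:v1,u0:u1].reshape(-1,3);return R[(R[:,2]>z0)&(R[:,2]<z1)]
sp=pts(P,0,0,.046,.06,(370,410,232,268));print('spool',len(sp),sp.mean(0),cv2.minEnclosingCircle(sp[:,:2].astype(np.float32)),np.percentile(sp[:,2],50))
hd=pts(P,0,0,.14,.2,(295,345,165,215));print('head',len(hd),hd.mean(0),hd.min(0),hd.max(0),cv2.minAreaRect(hd[:,:2].astype(np.float32)))
pl=pts(P,0,0,.007,.018,(285,400,145,225));r=cv2.minAreaRect(pl[:,:2].astype(np.float32));print('plate',len(pl),r,np.median(pl[:,2]))
pin=pts(P,0,0,.06,.09,(345,385,155,195));print('pin',len(pin),pin.mean(0) if len(pin) else 0)
hs=Q[175:215,305:345].reshape(-1,3);hs=hs[(hs[:,2]>.13)&(hs[:,2]<.2)];print('side head',len(hs),hs.min(0),hs.max(0))
ps=Q[235:275,335:380].reshape(-1,3);ps=ps[(ps[:,2]>.03)&(ps[:,2]<.09)&(np.abs(ps[:,0])<1)];print('side pin',len(ps),ps.mean(0),ps.max(0))
big=cv2.resize(c['frame'][140:275,285:415],None,fx=4.4,fy=4.4,interpolation=cv2.INTER_CUBIC)
big2=cv2.resize(s['frame'][170:300,255:395],None,fx=4.4,fy=4.4,interpolation=cv2.INTER_CUBIC)
cv2.imwrite('pics/t1c.png',cv2.convertScaleAbs(big,alpha=1.6));cv2.imwrite('pics/s1c.png',cv2.convertScaleAbs(big2,alpha=1.6))
E
```

```text
table [ 0.292 -0.094  0.002]
plate [ 0.595 -0.085  0.01 ]
spool [ 0.429 -0.175  0.051]
jar [ 0.428 -0.008  0.059]
spindle [ 0.633 -0.139  0.045]
head [ 0.581 -0.004  0.179]
wide [0.681 0.328 0.03 ]
spool 370 [ 0.43101399 -0.19938943  0.05051453] ((0.4312686324119568, -0.19905345141887665), 0.03064287267625332) 0.050520104172683364
head 245 [ 0.58709357 -0.01127879  0.17464189] [ 0.56763661 -0.06218193  0.14132695] [0.61415858 0.01507452 0.18573339] ((0.5962666869163513, -0.02441505342721939), (0.03488244488835335, 0.07951653003692627), 20.365598678588867)
plate 2592 ((0.6132501363754272, -0.0770496129989624), (0.10015018284320831, 0.2493135631084442), 21.182798385620117) 0.010999135774607312
pin 22 [ 0.63725075 -0.14147745  0.06994658]
side head 251 [ 0.56806723 -0.07133944  0.13023132] [0.61321227 0.00947199 0.18426167]
side pin 64 [ 0.63635465 -0.15012094  0.05585047] [ 0.64403051 -0.14107123  0.07648651]
```

View pics/t1c.png

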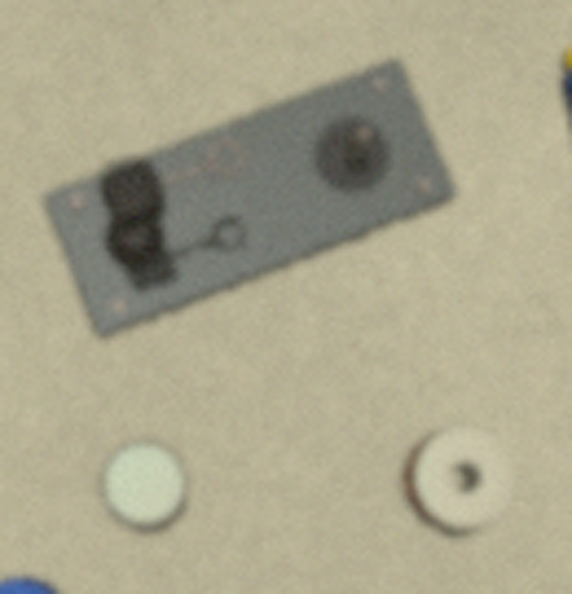

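View pics/s1c.png

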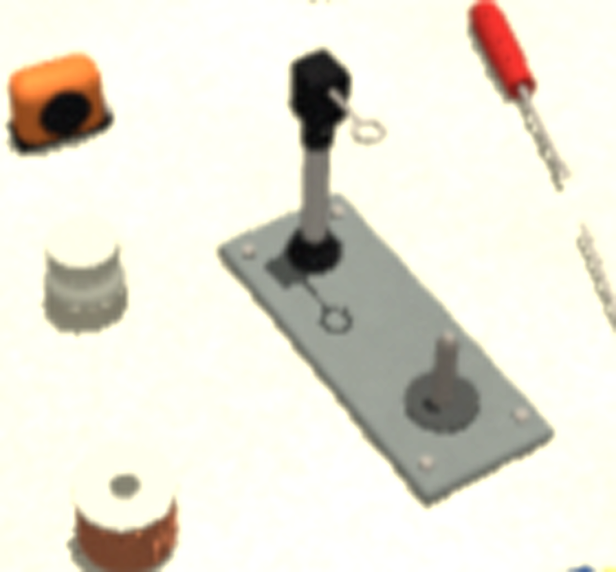

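The crops show the spool's bore at about (391,248.6) full-frame, the plate's corners, the spindle, and the head at (315,182) (the lower dark shapes are its collar and shadow). The plate fit is 100 × 249 mm at yaw 21.2°, which matches the given size. From that the spindle is near (0.638,-0.142) and the mast near (0.584,-0.002). I'll move above the spool with the fingers closing along the stand's x.

>>> {"api": "step_arm", "payload": {
  "plan": [
    [[312,-343,0],[0,0,-0.14]],
    [[312,-343,0],[0,0,-0.28]],
    [[312,-343,0],[0,0,-0.42]],
    [[312,-343,0],[0,0,-0.56]],
    [[312,-343,0],[0,0,-0.7]],
    [[312,-343,0],[0,0,-0.8]],
    [[312,-343,0],[0,0,-0.867]],
    [[312,-343,0],[0,0,-0.867]],
    [[312,-343,0],[0,0,-0.867]],
    [[243,-742,0],[0,0,-0.867]],
    [[243,-742,0],[0,0,-0.867]],
    [[243,-742,0],[0,0,-0.867]],
    [[243,-742,0],[0,0,-0.867]],
    [[243,-742,0],[0,0,-0.867]],
    [[243,-742,0],[0,0,-0.867]],
    [[243,-742,0],[0,0,-0.867]],
    [[243,-742,0],[0,0,-0.867]],
    [[243,-742,0],[0,0,-0.867]],
    [[243,-742,0],[0,0,-0.867]],
    [[243,-742,0],[0,0,-0.867]]
  ],
  "claw": 85
}}

```text
time_s: 2.1
position: [0.4311, -0.1979, 0.2309]
tcp_rot: [0.565, 0.825, 0.0, -0.001]
ft_force: [0.8, 1.0, -0.2]
gripper_width: 0.0847
grip_force: 0.0
```

```bash
python3 - <<'E'
from h import *
w=grab('wrist','w1');s=sense();print(s['position'],s['tcp_rot'],s['ft_force'],s['time_s'])
P=cloud(w);m=(P[...,2]>.044)&(P[...,2]<.06)&(np.hypot(P[...,0]-.431,P[...,1]+.199)<.05)
print(m.sum(),cv2.minEnclosingCircle(P[m][:,:2].astype(np.float32)),np.median(P[m][:,2]))
r=cv2.minAreaRect(P[m][:,:2].astype(np.float32));print(r)
c=load('top1');print(atz(c,391.1,248.6,.052),atz(c,390.5,248.6,.052))
E
```

```text
[ 0.43121179 -0.19731513  0.23098381] [ 5.64716978e-01  8.25284253e-01  3.87478965e-04 -6.97585794e-04] [0.41432175 0.59679883 0.67095826] 2.15
2584 ((0.4291524589061737, -0.20089401304721832), 0.031001398339867592) 0.051783312224819786
((0.42903459072113037, -0.20070667564868927), (0.061022814363241196, 0.0606229305267334), 31.668869018554688)
[ 0.42937383 -0.20139069  0.052     ] [ 0.42939445 -0.19979447  0.052     ]
```

View pics/w1.png

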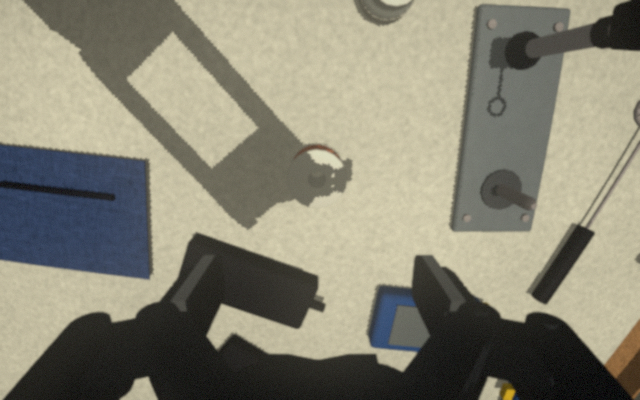

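The wrist view shows the spool at about (318,165), well clear of other objects. Its centre comes out at (0.429,-0.201), and the top view agrees. Now I'll descend around it and close.

>>> {"api": "step_arm", "payload": {
  "plan": [
    [[-2,-2,-40],[0,0,0]],
    [[-2,-2,-80],[0,0,0]],
    [[-2,-2,-120],[0,0,0]],
    [[-2,-2,-150],[0,0,0]],
    [[-2,-2,-175],[0,0,0]],
    [[-2,-2,-195],[0,0,0]],
    [[-2,-2,-210],[0,0,0]],
    [[-2,-2,-220],[0,0,0]],
    [[-2,-2,-223],[0,0,0]],
    [[-2,-2,-223],[0,0,0]],
    [[-2,-2,-223],[0,0,0]]
  ]
}}

```text
time_s: 3.25
position: [0.4301, -0.2007, 0.0089]
tcp_rot: [0.565, 0.825, 0.0, 0.001]
ft_force: [0.7, 0.3, -0.3]
gripper_width: 0.0852
grip_force: 0.0
```

>>> {"api": "step_arm", "payload": {
  "plan": [
    [[0,0,0],[0,0,0]],
    [[0,0,0],[0,0,0]],
    [[0,0,0],[0,0,0]],
    [[0,0,0],[0,0,0]],
    [[0,0,0],[0,0,0]],
    [[0,0,0],[0,0,0]],
    [[0,0,0],[0,0,0]],
    [[0,0,0],[0,0,0]]
  ],
  "claw": 50,
  "grip_force": 35
}}

```text
time_s: 4.05
position: [0.43, -0.2011, 0.0092]
tcp_rot: [0.565, 0.825, 0.0, 0.001]
ft_force: [0.7, 1.4, 6.0]
gripper_width: 0.0602
grip_force: 37.5
```

>>> {"api": "step_arm", "payload": {
  "plan": [
    [[0,0,15],[0,0,0]],
    [[0,0,40],[0,0,0]],
    [[0,0,80],[0,0,0]],
    [[0,0,110],[0,0,0]],
    [[30,8,115],[0,0,0]],
    [[65,18,115],[0,0,0]],
    [[100,28,115],[0,0,0]],
    [[135,38,115],[0,0,0]],
    [[165,46,115],[0,0,0]],
    [[190,53,115],[0,0,0]],
    [[205,58,115],[0,0,0]],
    [[209,59,115],[0,0,0]],
    [[209,59,115],[0,0,0]],
    [[209,59,115],[0,0,0]]
  ]
}}

```text
time_s: 5.45
position: [0.6368, -0.1419, 0.1229]
tcp_rot: [0.565, 0.825, -0.0, -0.001]
ft_force: [-0.1, -0.1, -2.6]
gripper_width: 0.0601
grip_force: 39.3
```

```bash
python3 - <<'E'
from h import *
t=grab('top','t2');b=grab('side','s2');w=grab('wrist','w2');s=sense();print(s['position'],s['tcp_rot'],s['ft_force'],s['gripper_width'],s['grip_force'])
# spindle from earlier wrist view: pin top and shoulder
w1=load('w1');P=cloud(w1);R=P[150:230,460:560].reshape(-1,3)
for z0,z1 in [(.030,.045),(.045,.06),(.06,.07),(.07,.08)]:
    q=R[(R[:,2]>z0)&(R[:,2]<z1)];print(z0,len(q),q.mean(0) if len(q) else '')
pl=P[(abs(P[...,2]-.012)<.004)&(np.hypot(P[...,0]-.613,P[...,1]+.077)<.15)];print(cv2.minAreaRect(pl[:,:2].astype(np.float32)))
im=np.vstack([cv2.resize(b['frame'][180:300,290:410],(580,580),interpolation=cv2.INTER_CUBIC)])
im2=cv2.resize(w1['frame'][150:250,440:560],(216*2,180*2),interpolation=cv2.INTER_CUBIC)
cv2.imwrite('pics/mix2.png',np.hstack([im[:580], cv2.copyMakeBorder(im2[:,100:320],0,220,0,0,cv2.BORDER_CONSTANT)]))
E
```

```text
[ 0.63724774 -0.14209498  0.12336782] [ 5.65275466e-01  8.24902096e-01 -2.01604534e-04 -3.72205661e-04] [ 0.42092831  0.2277671  -2.25184841] 0.06006495062991554 39.31662244722247
0.03 109 [ 0.63106894 -0.14271283  0.03768278]
0.045 126 [ 0.63094085 -0.14270736  0.05290647]
0.06 114 [ 0.63187    -0.14284536  0.06564705]
0.07 104 [ 0.63424653 -0.14294185  0.07351617]
((0.6105713844299316, -0.07768748700618744), (0.1012069433927536, 0.2486652135848999), 21.00754165649414)
```

View pics/mix2.png

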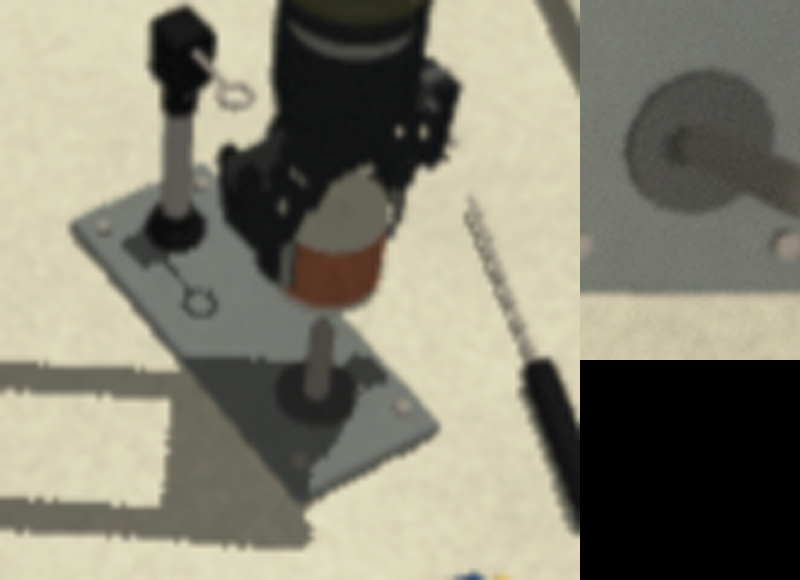

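View pics/w2.png

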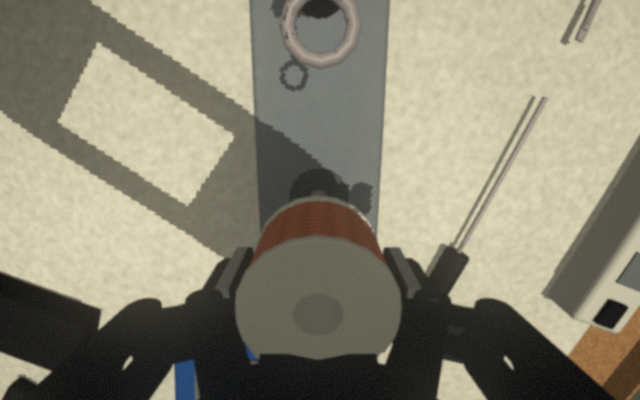

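The side crop shows the spool above the pin and a little to the right of the pin's axis (spool about x=336, pin about x=322 in the crop). The wrist view shows the spool level between the pads. I'll fit both cylinders numerically.

```bash
cat > fit.py <<'E'
from h import *
from scipy.optimize import least_squares
def fitc(q,r,g):
    f=lambda p:np.hypot(q[:,0]-p[0],q[:,1]-p[1])-r
    s=least_squares(f,g,loss='soft_l1',f_scale=.001);return s.x.round(4),round(float(np.abs(f(s.x)).mean()),4),len(q)
def near(P,x,y,r,z0,z1,colour=None,im=None):
    m=(np.hypot(P[...,0]-x,P[...,1]-y)<r)&(P[...,2]>z0)&(P[...,2]<z1)
    if colour: 
        I=im.astype(int); m&=(I[...,2]-I[...,0]>25)
    return P[m]
E
python3 - <<'E'
from fit import *
for tag in ['s2','w2','side1','w1','top1','t2']:
    c=load(tag);P=cloud(c);print(tag,'cam',(-c['R'].T@c['t']).round(3))
    q=near(P,.636,-.143,.02,.03,.066)
    if len(q)>20: print(' pin',fitc(q,.007,[.637,-.142]))
    q=near(P,.637,-.142,.045,.112,.17,True,c['frame'])
    if len(q)>20: print(' spool',fitc(q,.0300,[.637,-.142]),q[:,2].min(),q[:,2].max())
    q=near(P,.637,-.142,.036,.155,.18)
    if tag[0]=='w' and len(q)>20: print(' spooltop',cv2.minEnclosingCircle(q[:,:2].astype(np.float32)),np.median(q[:,2]))
    q=near(P,.584,-.002,.02,.05,.11)
    if len(q)>20: print(' outer tube',fitc(q,.009,[.584,-.002]))
E
```

```text
s2 cam [ 0.374 -0.933  1.011]
 pin (array([ 0.6382, -0.1455]), 0.0009, 46)
 spool (array([ 0.6372, -0.1441]), 0.0012, 223) 0.1120633751033419 0.16457285749135125
 outer tube (array([ 0.5843, -0.0056]), 0.0011, 97)
w2 cam [ 0.609 -0.073  0.266]
 spool (array([ 0.636 , -0.1428]), 0.0003, 3900) 0.11568714615325555 0.1681930301209973
 spooltop ((0.6352069973945618, -0.1377544105052948), 0.0351078063249588) 0.1657255175335579
side1 cam [ 0.374 -0.933  1.011]
 pin (array([ 0.638 , -0.1459]), 0.0009, 43)
 outer tube (array([ 0.5844, -0.0055]), 0.0012, 99)
w1 cam [ 0.403 -0.129  0.374]
 pin (array([ 0.6364, -0.143 ]), 0.0004, 289)
 outer tube (array([ 0.5828, -0.0031]), 0.0004, 1042)
top1 cam [ 0.417 -0.007  1.053]
t2 cam [ 0.417 -0.007  1.053]
 spool (array([ 0.6384, -0.1416]), 0.0004, 30) 0.11240706325989784 0.15309210873669843
```

The spool is within about 1.5 mm of the pin's axis in both cameras. The wrist camera hangs 75 mm towards the mast, though, and would come down beside the guide eye. I'll turn the tool 90° to move it clear, then measure again.

>>> {"api": "step_arm", "payload": {
  "plan": [
    [[0,0,0],[0,0,-0.1]],
    [[0,0,0],[0,0,-0.24]],
    [[0,0,0],[0,0,-0.38]],
    [[0,0,0],[0,0,-0.52]],
    [[0,0,0],[0,0,-0.66]],
    [[0,0,0],[0,0,-0.8]],
    [[0,0,0],[0,0,-0.94]],
    [[0,0,0],[0,0,-1.08]],
    [[0,0,0],[0,0,-1.22]],
    [[0,0,0],[0,0,-1.36]],
    [[0,0,0],[0,0,-1.48]],
    [[0.7,-0.7,0],[0,0,-1.571]],
    [[0.7,-0.7,0],[0,0,-1.571]],
    [[0.7,-0.7,0],[0,0,-1.571]],
    [[0.7,-0.7,0],[0,0,-1.571]]
  ]
}}

```text
time_s: 7.1
position: [0.6388, -0.1426, 0.1234]
tcp_rot: [0.983, 0.184, -0.0, -0.0]
ft_force: [-0.5, -0.3, -2.8]
gripper_width: 0.0601
grip_force: 39.4
```

```bash
python3 - <<'E'
from fit import *
s=sense();print(s['position'],s['tcp_rot'],s['ft_force'])
for n,tag in [('side','s3'),('wrist','w3'),('top','t3')]:
    c=grab(n,tag);P=cloud(c)
    q=near(P,.636,-.143,.02,.03,.066)
    if len(q)>20: print(tag,' pin',fitc(q,.007,[.637,-.142]))
    for z0,z1 in [(.118,.14),(.14,.16)]:
        q=near(P,.637,-.142,.045,z0,z1,True,c['frame'])
        if len(q)>20: print(tag,' spool',fitc(q,.0300,[.637,-.142]))
E
```

```text
[ 0.63882613 -0.14256658  0.12341456] [ 9.82836274e-01  1.84479964e-01 -2.50746700e-05 -1.68874712e-06] [-0.49958849 -0.33101304 -2.7824311 ]
s3  pin (array([ 0.6378, -0.1457]), 0.0011, 42)
s3  spool (array([ 0.6391, -0.1444]), 0.0012, 89)
s3  spool (array([ 0.6393, -0.1447]), 0.001, 86)
w3  spool (array([ 0.6369, -0.1426]), 0.0003, 1657)
w3  spool (array([ 0.6369, -0.1426]), 0.0003, 2218)
t3  spool (array([ 0.6398, -0.1424]), 0.0003, 22)
```

>>> {"api": "step_arm", "payload": {
  "plan": [
    [[-1.1,-0.7,-10],[0,0,0]],
    [[-1.1,-0.7,-20],[0,0,0]],
    [[-1.1,-0.7,-30],[0,0,0]],
    [[-1.1,-0.7,-35],[0,0,0]],
    [[-1.1,-0.7,-38],[0,0,0]],
    [[-1.1,-0.7,-41],[0,0,0]],
    [[-1.1,-0.7,-44],[0,0,0]],
    [[-1.1,-0.7,-47],[0,0,0]],
    [[-1.1,-0.7,-47],[0,0,0]]
  ]
}}

```text
time_s: 8.15
position: [0.6378, -0.1431, 0.076]
tcp_rot: [0.983, 0.184, -0.0, -0.0]
ft_force: [-0.4, 0.3, -2.9]
gripper_width: 0.0601
grip_force: 39.4
```

The bore is over the pin with no contact force. I'll keep lowering gently.

>>> {"api": "step_arm", "payload": {
  "plan": [
    [[0,0,-5],[0,0,0]],
    [[0,0,-10],[0,0,0]],
    [[0,0,-15],[0,0,0]],
    [[0,0,-20],[0,0,0]],
    [[0,0,-25],[0,0,0]],
    [[0,0,-30],[0,0,0]],
    [[0,0,-35],[0,0,0]],
    [[0,0,-40],[0,0,0]],
    [[0,0,-43],[0,0,0]],
    [[0,0,-45],[0,0,0]],
    [[0,0,-46],[0,0,0]],
    [[0,0,-46],[0,0,0]]
  ]
}}

```text
time_s: 9.35
position: [0.638, -0.1432, 0.0303]
tcp_rot: [0.983, 0.184, 0.0, 0.0]
ft_force: [0.8, 0.1, -1.7]
gripper_width: 0.0605
grip_force: 39.4
```

>>> {"api": "step_arm", "payload": {
  "plan": [
    [[0,0,-1],[0,0,0]],
    [[0,0,-2],[0,0,0]],
    [[0,0,-3],[0,0,0]],
    [[0,0,-3],[0,0,0]]
  ]
}}

```text
time_s: 9.75
position: [0.6379, -0.1431, 0.0272]
tcp_rot: [0.983, 0.184, -0.0, -0.0]
ft_force: [-0.4, 0.2, -2.0]
gripper_width: 0.0602
grip_force: 39.4
```

>>> {"api": "step_arm", "payload": {
  "plan": [
    [[0,0,-1],[0,0,0]],
    [[0,0,-1.5],[0,0,0]],
    [[0,0,-2],[0,0,0]],
    [[0,0,-2],[0,0,0]]
  ]
}}

```text
time_s: 10.15
position: [0.638, -0.1431, 0.0253]
tcp_rot: [0.983, 0.184, -0.0, -0.0]
ft_force: [-0.1, -0.4, -1.9]
gripper_width: 0.06
grip_force: 39.4
```

>>> {"api": "step_arm", "payload": {
  "plan": [
    [[0,0,-0.5],[0,0,0]],
    [[0,0,-1],[0,0,0]],
    [[0,0,-1],[0,0,0]]
  ]
}}

```text
time_s: 10.45
position: [0.6381, -0.1431, 0.0253]
tcp_rot: [0.983, 0.184, 0.0, 0.0]
ft_force: [-1.7, 0.9, 4.4]
gripper_width: 0.0602
grip_force: 39.9
```

It touches down exactly at the expected height (0.0253). Releasing and rising.

>>> {"api": "step_arm", "payload": {
  "plan": [
    [[0,0,0],[0,0,0]],
    [[0,0,0],[0,0,0]],
    [[0,0,0],[0,0,0]],
    [[0,0,0],[0,0,0]],
    [[0,0,0],[0,0,0]]
  ],
  "claw": 80
}}

```text
time_s: 10.95
position: [0.638, -0.1431, 0.0242]
tcp_rot: [0.983, 0.184, -0.0, -0.0]
ft_force: [-0.0, 0.0, -0.3]
gripper_width: 0.0798
grip_force: 0.0
```

>>> {"api": "step_arm", "payload": {
  "plan": [
    [[0,0,10],[0,0,0]],
    [[0,0,30],[0,0,0]],
    [[0,0,70],[0,0,0]],
    [[0,0,120],[0,0,0]],
    [[0,0,170],[0,0,0]],
    [[0,0,200],[0,0,0]],
    [[0,0,220],[0,0,0]],
    [[0,0,225],[0,0,0]],
    [[0,0,225],[0,0,0.14]],
    [[0,0,225],[0,0,0.28]],
    [[0,0,225],[0,0,0.42]],
    [[0,0,225],[0,0,0.56]],
    [[0,0,225],[0,0,0.7]],
    [[0,0,225],[0,0,0.84]],
    [[0,0,225],[0,0,0.98]],
    [[0,0,225],[0,0,1.12]],
    [[0,0,225],[0,0,1.26]],
    [[0,0,225],[0,0,1.4]],
    [[0,0,225],[0,0,1.52]],
    [[0,0,225],[0,0,1.571]]
  ]
}}

```text
time_s: 12.95
position: [0.6371, -0.1429, 0.2478]
tcp_rot: [0.563, 0.826, -0.0, -0.001]
ft_force: [1.3, -0.1, 0.0]
gripper_width: 0.0802
grip_force: 0.0
```

```bash
python3 - <<'E'
from fit import *
s=sense();print(s['position'],s['tcp_rot'],s['ft_force'],s['gripper_width'])
for n,tag in [('side','s4'),('wrist','w4'),('top','t4')]:
    c=grab(n,tag);P=cloud(c)
    q=near(P,.637,-.142,.034,.055,.078)
    if len(q)>20:
        top=q[q[:,2]<.0725];print(tag,'top z',np.median(top[:,2]),cv2.minEnclosingCircle(top[:,:2].astype(np.float32)))
    q=near(P,.584,-.003,.05,.172,.19)
    if len(q)>10: print(tag,'head top',len(q),np.median(q[:,2]),cv2.minAreaRect(q[:,:2].astype(np.float32)))
    q=near(P,.584,-.002,.02,.05,.11)
    if len(q)>20: print(tag,' outer tube',fitc(q,.009,[.584,-.002]))
s,t=load('s4')['frame'],load('t4')['frame']
f=lambda a:cv2.resize(a,(400,400),interpolation=cv2.INTER_CUBIC)
cv2.imwrite('pics/m4.png',np.vstack([np.hstack([f(s[170:290,290:410]),f(load('w4')['frame'][0:400,120:520])])]))
E
```

```text
[ 0.63714176 -0.14289777  0.24782952] [ 5.63486190e-01  8.26124353e-01 -4.10342030e-04 -1.30353611e-03] [ 1.25996705 -0.05045008  0.04614041] 0.08021126404014889
s4 top z 0.06710459385353773 ((0.6372827291488647, -0.14440429210662842), 0.03190765529870987)
s4 head top 97 0.1797954342031534 ((0.5836430191993713, -0.008671443909406662), (0.02795739844441414, 0.04186969995498657), 15.339631080627441)
s4  outer tube (array([ 0.5842, -0.0055]), 0.0011, 91)
w4 top z 0.0678540429473465 ((0.6358461380004883, -0.14285287261009216), 0.031004533171653748)
w4 head top 161 0.1724181413562012 ((0.5949879288673401, -0.03409023582935333), (0.01684499718248844, 0.03260079771280289), 18.778762817382812)
w4  outer tube (array([ 0.5826, -0.003 ]), 0.0002, 177)
t4 top z 0.06666358150012248 ((0.6361730098724365, -0.14873217046260834), 0.029361382126808167)
t4 head top 152 0.18054106037026757 ((0.5900298357009888, -0.015218939632177353), (0.027808044105768204, 0.05787629261612892), 23.381237030029297)
```

View pics/m4.png

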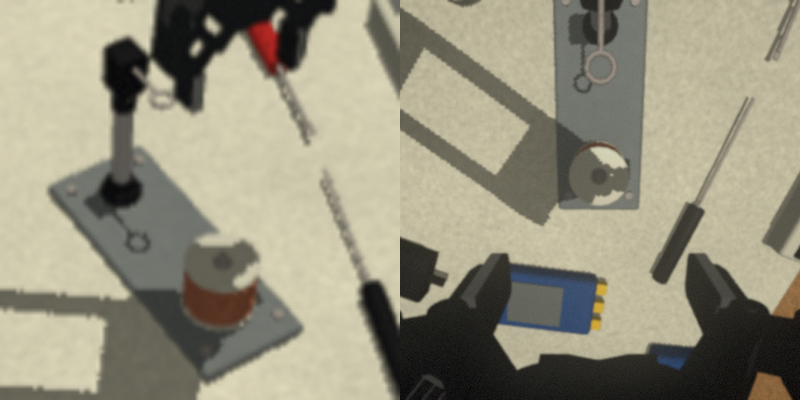

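The spool's top is at 0.068 m on the spindle, so it is fully seated (16 + 52 mm), and the stand is undisturbed. The side and wrist cameras agree on the pin-to-mast vector, which puts the mast at (0.5844,-0.003). Going over the head.

>>> {"api": "step_arm", "payload": {
  "plan": [
    [[-15,40,0],[0,0,0]],
    [[-30,80,0],[0,0,0]],
    [[-43,115,0],[0,0,0]],
    [[-50,133,0],[0,0,0]],
    [[-52.7,140.4,0],[0,0,0]],
    [[-52.7,140.4,0],[0,0,0]],
    [[-52.7,140.4,-20],[0,0,0]],
    [[-52.7,140.4,-45],[0,0,0]],
    [[-52.7,140.4,-70],[0,0,0]],
    [[-52.7,140.4,-90],[0,0,0]],
    [[-52.7,140.4,-103],[0,0,0]],
    [[-52.7,140.4,-109],[0,0,0]],
    [[-52.7,140.4,-109],[0,0,0]],
    [[-52.7,140.4,-109],[0,0,0]]
  ]
}}

```text
time_s: 14.5
position: [0.5862, -0.0032, 0.141]
tcp_rot: [0.565, 0.825, 0.0, 0.001]
ft_force: [0.4, 0.3, 0.5]
gripper_width: 0.0796
grip_force: 0.0
```

```bash
python3 - <<'E'
from fit import *
s=sense();print(s['position'],s['tcp_rot'],s['ft_force'],s['gripper_width'])
a=grab('side','s5');w=grab('wrist','w5')
P=cloud(w);q=near(P,.584,-.003,.04,.176,.19);print('head top',len(q),np.median(q,0),cv2.minAreaRect(q[:,:2].astype(np.float32)))
f=lambda a:cv2.resize(a,(400,400),interpolation=cv2.INTER_CUBIC)
cv2.imwrite('pics/m5.png',np.hstack([f(a['frame'][150:250,280:380]),f(w['frame'][0:400,120:520])]))
E
```

```text
[ 0.58622147 -0.00318015  0.14103063] [5.65150769e-01 8.24987275e-01 3.25299722e-04 7.05904923e-04] [0.401902   0.28750075 0.49211083] 0.07963713546564974
head top 5740 [ 0.58070137 -0.00122585  0.18155618] ((0.5710471868515015, -0.006819451227784157), (0.05297444760799408, 0.03051561489701271), 20.410503387451172)
```

View pics/m5.png

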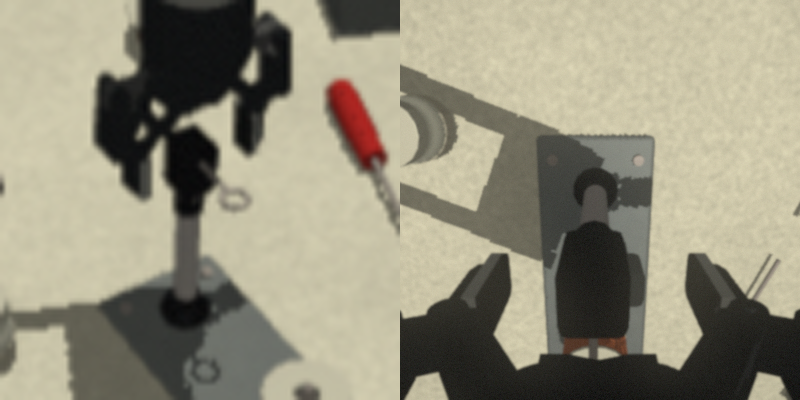

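The head sits midway between the fingers, with the grey button facing the right finger (x≈637 in the wrist panel). Squeezing.

>>> {"api": "step_arm", "payload": {
  "plan": [
    [[0,0,0],[0,0,0]],
    [[0,0,0],[0,0,0]],
    [[0,0,0],[0,0,0]],
    [[0,0,0],[0,0,0]],
    [[0,0,0],[0,0,0]],
    [[0,0,0],[0,0,0]],
    [[0,0,0],[0,0,0]],
    [[0,0,0],[0,0,0]],
    [[0,0,0],[0,0,0]],
    [[0,0,0],[0,0,0]]
  ],
  "claw": 20,
  "grip_force": 40
}}

```text
time_s: 15.6
position: [0.5849, -0.003, 0.1414]
tcp_rot: [0.565, 0.825, -0.0, 0.0]
ft_force: [-4.2, -0.9, 6.8]
gripper_width: 0.0289
grip_force: 41.2
```

>>> {"api": "step_arm", "payload": {
  "plan": [
    [[-0.5,0,2],[0,0,0]],
    [[-0.8,0,5],[0,0,0]],
    [[-0.8,0,9],[0,0,0]],
    [[-0.8,0,12],[0,0,0]],
    [[-0.8,0,12],[0,0,0]]
  ]
}}

```text
time_s: 16.1
position: [0.5849, -0.003, 0.1528]
tcp_rot: [0.565, 0.825, 0.0, 0.0]
ft_force: [0.5, -2.4, -0.9]
gripper_width: 0.0286
grip_force: 40.5
```

```bash
python3 - <<'E'
from fit import *
P=cloud(grab('wrist','w6'));q=near(P,.584,-.003,.025,.165,.21);print('head top z',np.median(q[:,2]),np.percentile(q[:,2],90))
print(sense()['position'],sense()['ft_force'])
E
```

```text
head top z 0.19226959949678146 0.19692428261605677
[ 0.58490383 -0.00295554  0.1526474 ] [ 0.9004141  -3.43500152 -0.78533207]
```

The mast is free and rising (head top +11 mm, about 1 N). Drawing up towards the second stop.

>>> {"api": "step_arm", "payload": {
  "plan": [
    [[0,0,4],[0,0,0]],
    [[0,0,10],[0,0,0]],
    [[0,0,18],[0,0,0]],
    [[0,0,26],[0,0,0]],
    [[0,0,34],[0,0,0]],
    [[0,0,42],[0,0,0]],
    [[0,0,50],[0,0,0]],
    [[0,0,58],[0,0,0]],
    [[0,0,66],[0,0,0]],
    [[0,0,73],[0,0,0]],
    [[0,0,78],[0,0,0]],
    [[0,0,82],[0,0,0]],
    [[0,0,84],[0,0,0]],
    [[0,0,84],[0,0,0]]
  ]
}}

```text
time_s: 17.55
position: [0.5849, -0.0029, 0.237]
tcp_rot: [0.565, 0.825, 0.0, 0.001]
ft_force: [3.4, -4.8, -1.2]
gripper_width: 0.0287
grip_force: 40.1
```

>>> {"api": "step_arm", "payload": {
  "plan": [
    [[0,0,1],[0,0,0]],
    [[0,0,2],[0,0,0]],
    [[0,0,3],[0,0,0]],
    [[0,0,3],[0,0,0]]
  ]
}}

```text
time_s: 17.95
position: [0.5849, -0.0029, 0.2397]
tcp_rot: [0.565, 0.825, 0.0, 0.0]
ft_force: [3.1, -4.2, -1.7]
gripper_width: 0.0291
grip_force: 40.2
```

>>> {"api": "step_arm", "payload": {
  "plan": [
    [[0,0,0.5],[0,0,0]],
    [[0,0,1],[0,0,0]],
    [[0,0,1.5],[0,0,0]],
    [[0,0,1.5],[0,0,0]]
  ]
}}

```text
time_s: 18.35
position: [0.5849, -0.0029, 0.2411]
tcp_rot: [0.565, 0.825, 0.0, 0.0]
ft_force: [2.7, -4.7, -1.5]
gripper_width: 0.029
grip_force: 40.2
```

>>> {"api": "step_arm", "payload": {
  "plan": [
    [[0,0,0.3],[0,0,0]],
    [[0,0,0.7],[0,0,0]],
    [[0,0,0.7],[0,0,0]]
  ]
}}

```text
time_s: 18.65
position: [0.5849, -0.0029, 0.2415]
tcp_rot: [0.565, 0.825, 0.0, 0.0]
ft_force: [3.3, -4.3, -3.1]
gripper_width: 0.0286
grip_force: 40.4
```

Force is starting to build at 0.2415, close to the expected stop. One small step more, for a light preload.

>>> {"api": "step_arm", "payload": {
  "plan": [
    [[0,0,0.5],[0,0,0]],
    [[0,0,0.8],[0,0,0]],
    [[0,0,0.8],[0,0,0]],
    [[0,0,0.8],[0,0,0]]
  ]
}}

```text
time_s: 19.05
position: [0.5848, -0.0029, 0.2415]
tcp_rot: [0.565, 0.825, -0.0, 0.0]
ft_force: [4.4, -3.8, -7.2]
gripper_width: 0.0287
grip_force: 40.3
```

```bash
python3 - <<'E'
from fit import *
w=grab('wrist','w7');P=cloud(w);q=near(P,.584,-.003,.02,.25,.30);print('head top z',len(q),np.percentile(q[:,2],[10,50,90]))
P=cloud(load('w6'));q=near(P,.584,-.003,.02,.15,.22);print('w6',np.percentile(q[:,2],[10,50,90]))
a=grab('side','s7');Q=cloud(a);q=near(Q,.637,-.143,.03,.05,.0725);print('spool top',np.median(q[:,2]))
q=near(Q,.604,-.055,.025,.2,.3);print('eye z (side)',len(q),np.median(q,0) if len(q) else '')
s=sense();print(s['position'],s['ft_force'],s['gripper_width'])
f=lambda a:cv2.resize(a,(400,400),interpolation=cv2.INTER_CUBIC)
cv2.imwrite('pics/m7.png',np.hstack([f(a['frame'][130:290,260:420]),f(w['frame'][0:400,120:520])]))
E
```

```text
head top z 8533 [0.26182525 0.28087781 0.28245759]
w6 [0.16778255 0.19197075 0.19373457]
spool top 0.0671176829692353
eye z (side) 36 [ 0.60041005 -0.05365458  0.27092028]
[ 0.58481431 -0.00292473  0.24152144] [ 4.41823604 -4.4179335  -7.52962589] 0.02855063056548981
```

View pics/m7.png

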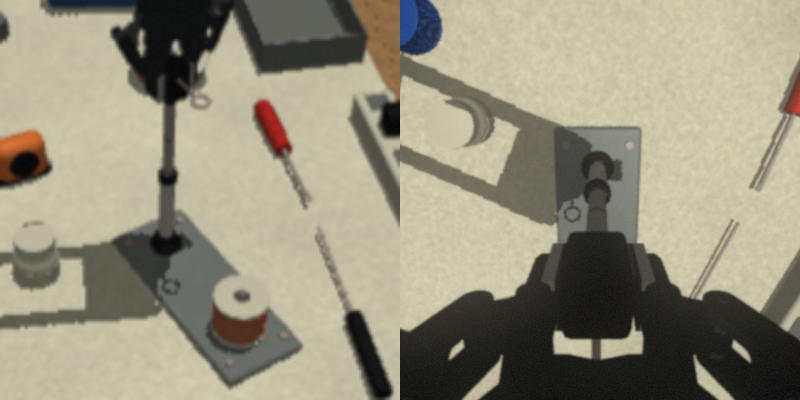

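The pictures show the mast drawn out, the head held between the pads and the spool still seated. The head's top is at 0.281–0.282 m and the eye at 0.271 m, both right for 100 mm of travel, and the pull has risen to about 7 N against the hard stop. Handing in.

```bash
python3 -c "
from cell import *
print(finish_job())"
```

```text
the job is handed in; nothing more can be done
None
```

The spool sits fully down on the spindle and has been let go; the mast is drawn out to its second stop with the head still held and its button squeezed in, and the job was handed in at about 19 s of the 64 s allowed.

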